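# Stroke the hob's touch bar up to full heat

## Task

Turn the induction hob up to full heat: with the fingertips, stroke lightly along its curved black touch bar, touching every white dot in turn from the smallest to the biggest, never pressing the soft bar down to its stop. Finish with the fingertips still resting lightly on the biggest dot, and leave them there: the program ends while holding that touch. Do not grasp, lift or shift the hob or anything around it.

Things in the scene. Friction and masses are not known exactly. Their poses are not given: they have to be found in the camera images.
- hob: portable induction hob, white body 340 mm deep (x) by 280 mm wide (y), 3 kg, standing loose on rubber feet; origin under the centre of its underside, z up, its front deck (top 45 mm above the counter) points along its -x, towards the robot. A raised black glass cooking field (top 58 mm) covers its rear part, x from -30 to +166 mm, and carries the pan.
- touch_bar (a joint): how far the hob's black touch bar is pressed down, m: 0 untouched, 0.010 at its hard stop. The bar is a 30 mm wide arc (radius 98 mm to its middle line, 100 degrees, bulging to the hob's front) standing 15 mm proud of the front deck, its flat top 60 mm above the counter. The whole bar sinks straight down on a soft spring wherever it is touched: it starts to move at about 1 N and takes 0.6 N more per mm. It feels a touch once it has sunk 0.6 mm.
- dot1 (a point): centre of white dot 1 of 6 on top of the touch bar, 8 mm across (the smallest, at the left end of the bar seen from the robot); the point lies on the bar's top surface and sinks with it. Neighbouring dots are 34 mm apart along the bar.
- dot2 (a point): centre of white dot 2 of 6 on top of the touch bar, 11 mm across; the point lies on the bar's top surface and sinks with it. Neighbouring dots are 34 mm apart along the bar.
- dot3 (a point): centre of white dot 3 of 6 on top of the touch bar, 14 mm across; the point lies on the bar's top surface and sinks with it. Neighbouring dots are 34 mm apart along the bar.
- dot4 (a point): centre of white dot 4 of 6 on top of the touch bar, 17 mm across; the point lies on the bar's top surface and sinks with it. Neighbouring dots are 34 mm apart along the bar.
- dot5 (a point): centre of white dot 5 of 6 on top of the touch bar, 20 mm across; the point lies on the bar's top surface and sinks with it. Neighbouring dots are 34 mm apart along the bar.
- dot6 (a point): centre of white dot 6 of 6 on top of the touch bar, 23 mm across (the biggest, at the right end); the point lies on the bar's top surface and sinks with it. Neighbouring dots are 34 mm apart along the bar.
- pan: steel pan, 156 mm across, 55 mm high, with two small loop handles, loose on the cooking field; origin under its centre
- thali: cream divided thali plate, 240 mm across, 22 mm high, loose; origin under its centre
- glass_a: steel glass, 68 mm across, 100 mm high, loose on the counter to the left of the hob, 60 mm from its axis to the hob's side; origin under its centre
- glass_b: the same kind of steel glass, to the right of the hob
- spatula: red hard silicone spatula, 270 mm long, lying on the counter along its x axis; origin under it near its middle
- spice_box: round steel spice box with lid, 182 mm across, 84 mm high with its knob, loose; origin under its centre

How it is judged:
By the outcome, as a careful person would: the job done as asked, in the order asked, and still so for the second after the job is handed in, while the arm keeps its last pose, push and grip.
It also fails if it takes over 45 s, if anything falls off the work surface, if the arm or the gripper's body presses on something with over 40 N, if the wrist force passes 120 N, or if a joint passes its speed limit or range.

## Robot

A 6-joint arm with a two-finger parallel gripper is mounted at the origin on the work surface. World frame = base frame: x ahead of the robot, y to its left, z up, the work surface at z = 0. Lengths are in m, angles in rad, forces in N, time in s.
With the tool pointing down it reaches from about 0.4 to 0.825 m from the base axis. Payload 7 kg.
Tool frame: the origin (TCP) lies midway between the tips of the shut fingers; the grasp point (between the pads) lies hold_point_z behind it (hold_point_z is the distance from the TCP to the grasp point, in m); z points along the fingers, y is the direction in which the jaws open and shut (so a half turn about z gives the same grasp; the last joint's range is limited). The gripper opens to 88 mm and grips with 3 to 60 N. Pads are 19 mm wide; open, the fingers measure 130 mm over their backs; the gripper's body (78 mm by 193 mm) begins 47 mm behind the grasp point.
Start: joints at [1.491, 0.359, 0.012, 0, -1.224, -0.288], TCP at [0.243, 0.63, 0.227] pointing down, gripper open.
Joint ranges: [-3.07, 3.07], [-1.43, 2.12], [-1.02, 1.25], [-3.03, 1.67], [-3.05, -0], [-3.03, 3.03]. Speed limits (rad/s): [2.39, 2.39, 3.01, 3.14, 3.14, 3.14].

## Interface

Orientations are given as [roll, pitch, yaw] about the fixed x, y, z axes, in that order (R = Rz(yaw) Ry(pitch) Rx(roll)).
In Python, from station import * gives the robot as it stands. The module is installed in compiled form; this text tells all that it offers.
- The arm moves only by the tool arm_command, never from a script. Its arguments are lists of equal length, an entry for each row: "fingers": the closure, from -1 (fully open) to 1 (shut); "dp": the shift along the world's x, y, z in m, a list of three; "roll": the turn about the world's z in rad. In form: {"fingers": [fingers, ...], "dp": [[x, y, z], ...], "roll": [roll, ...]}. A call has 1 to 8 rows; each row shifts and turns the pose as measured when the row begins; what a row does not reach is not made up. A row lasts 1/10 s, in which the tool goes at most 50 mm and 8.59 degrees, less where a joint would pass 70% of its speed; a pose out of reach is approached as far as the arm can. A call is refused whole if a number of a shift passes 0.05 or a number of a turn 0.15, either way. A call with a gripper value outside its range is refused whole. The fingers move at their own pace and stop on an object; "newtons" is the grip in N (left out, the last holds). Time passes only in rows, so rows that do not move let the fingers close. It gives the time, the measured TCP pose, the force and the opening at its end, in the units of the state.
- get_state(): the state, without advancing time (a new reading comes with each control period).
- grab_frame(name): name is "scene" or "top"; returns the picture (480x640x3 uint8, blue, green, red); there is no depth.
- calibration(name): a dict with "fx", "fy", "cx", "cy" (pixels), "k1" (the pictures are not rectified: a ray, as slopes to the right and down, at radius r is drawn at 1 + k1 r^2 times it, then the intrinsics apply), "R" (3x3) and "t" (3): a world point X has camera coordinates R X + t. Camera axes: x right, y down, z forward; pixel columns grow to the right and rows downward; lengths in m; the calibration is good to about 2 mm. A picture is of the moment at which its call begins. calibration takes no time and is no camera call.
- job_done(): hands the job in, once; it reports no verdict.
The state is a dict: "t": time; "q": joint angles; "qd": joint speeds; "joint_efforts": joint torques, N m; "eef_pos": TCP position; "ee_rot": TCP orientation; "force": force on the tool from outside, world axes, zero at the start; "moment": the same for the moment, N m; "width": finger opening in m.
Only numpy, scipy, OpenCV 4.12 (cv2) and the standard library are available. Lean on these libraries where they do the work, as an engineer would, in place of code of your own. Each camera call takes 0.05 s, during which the arm holds its last target.

## Working session

There is one attempt and no reset: what is moved stays moved. The work goes in short steps, Python scripts to look and compute and a tool call to move; the robot and the scene stay as the last step left them, time stands still between calls to the robot, and variables do not carry over. Pictures are saved under pics/ and viewed, and the job is handed in when it is done.

Besides the shell and the picture viewer there is one more tool, called after "Call:" as a command line: name --pt "numbers of a row" for each row, then --argument value for the rest. arm_command: Moves the arm, as the interface text tells. Its arguments: {"type":"object","properties":{"fingers":{"type":"array"},"dp":{"type":"array"},"roll":{"type":"array"},"newtons":{"type":"number"}},"required":["fingers","dp","roll"]}

```bash
mkdir -p pics; python3 - <<'E'
from station import *
import cv2
s=get_state(); print(s)
for n in("scene","top"):
    cv2.imwrite(f"pics/{n}0.png",grab_frame(n)); print(n,calibration(n))
E
```

```text
{'t': 0.0, 'q': array([ 1.49109868e+00,  3.59384505e-01,  1.10397168e-02, -3.34817146e-04,
       -1.22403915e+00, -2.88113544e-01]), 'qd': array([ 0.00021408, -0.00051273, -0.00116189,  0.00069263, -0.00042111,
        0.00085012]), 'joint_efforts': array([ 6.01464103e-05, -5.82714379e+01,  2.93054491e+01,  6.99716941e+00,
        6.95739698e-03, -1.40613656e-04]), 'eef_pos': array([0.24255965, 0.62940207, 0.22561862]), 'ee_rot': array([ 3.13998104e+00, -1.49379154e-04, -3.67925106e-01]), 'force': array([-0.00784953, -0.36565463, -0.54801842]), 'moment': array([ 0.04054093,  0.01003669, -0.01240481]), 'width': 0.08755515359691231}
scene {'fx': 438.28931459410256, 'fy': 438.28931459410256, 'cx': 327.023809558231, 'cy': 238.66564797531743, 'k1': -0.1103517348289062, 'R': array([[ 0.40872229,  0.9126129 ,  0.00915386],
       [ 0.69642443, -0.30538643, -0.64940907],
       [-0.58986363,  0.27180293, -0.76038416]]), 't': array([-0.22519263, -0.34066295,  1.7031359 ])}
top {'fx': 465.76226279991886, 'fy': 465.76226279991886, 'cx': 308.9466277638725, 'cy': 242.59172008529202, 'k1': -0.11702803135988399, 'R': array([[ 0.02991388, -0.99917821,  0.0273506 ],
       [-0.99651859, -0.03194223, -0.07700909],
       [ 0.07781944, -0.02495174, -0.99665518]]), 't': array([-0.02987998,  0.57180145,  1.18955791])}
```

View pics/scene0.png

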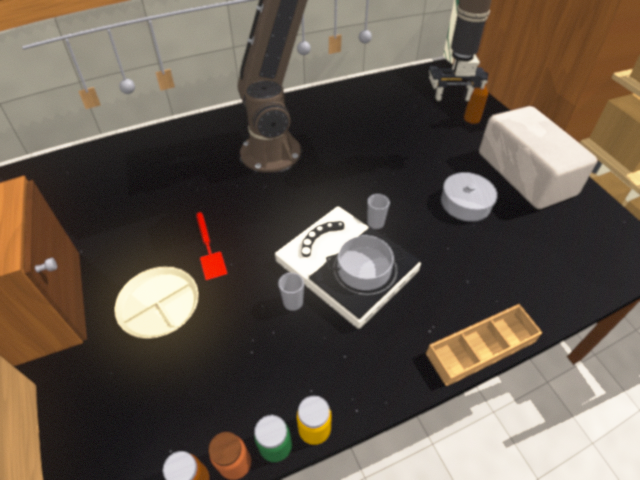

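View pics/top0.png

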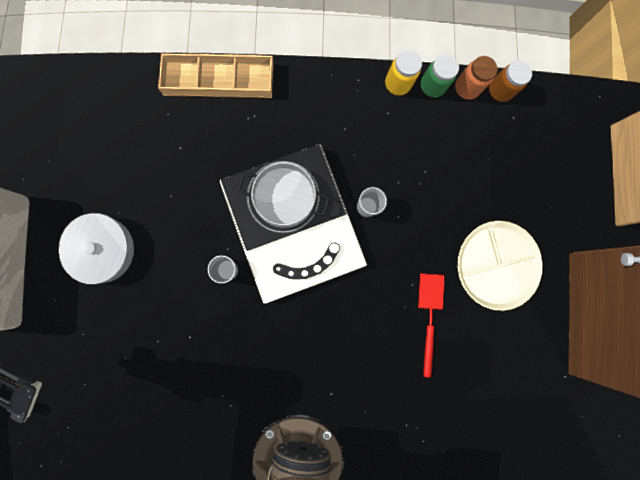

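The top view shows the hob at about (293,225), with the touch bar's arc running from (278,268), the small dot, to (334,247), the big dot. Next I'll measure the dots in both views.

```bash
cat > h.py <<'E'
import numpy as np,cv2
from station import *
def ray(n,uv):
    c=calibration(n);K=np.array([[c['fx'],0,c['cx']],[0,c['fy'],c['cy']],[0,0,1]])
    # model: distort r by 1+k1 r^2 -> cv2 same form
    p=cv2.undistortPoints(np.array(uv,float).reshape(-1,1,2),K,np.array([c['k1'],0,0,0.]),).reshape(-1,2)
    R=np.array(c['R']);t=np.array(c['t'])
    return -R.T@t,(np.c_[p,np.ones(len(p))])@R
def plane(n,uv,z):
    o,d=ray(n,uv); return o+d*((z-o[2])/d[:,2])[:,None]
def proj(n,X):
    c=calibration(n);K=np.array([[c['fx'],0,c['cx']],[0,c['fy'],c['cy']],[0,0,1]])
    return cv2.projectPoints(np.array(X,float).reshape(-1,1,3),cv2.Rodrigues(np.array(c['R']))[0],np.array(c['t'],float),K,np.array([c['k1'],0,0,0.]))[0].reshape(-1,2)
E
python3 - <<'E'
from h import *
B=dict(top=(265,235,350,285),scene=(295,215,350,262))
for n in B:
    im=cv2.imread(f"pics/{n}0.png",0);x0,y0,x1,y1=B[n]
    c=im[y0:y1,x0:x1];S=8
    u=cv2.resize(c,None,fx=S,fy=S,interpolation=cv2.INTER_CUBIC);cv2.imwrite(f"pics/{n}_c.png",u)
    m=(u>110).astype('uint8')
    k,l,st,ce=cv2.connectedComponentsWithStats(m)
    for i in range(1,k):
        if st[i,4]<8000:
            uv=(ce[i]+.5)/S-.5+[x0,y0]; print(n,uv.round(2),st[i,4]/64,plane(n,uv,.06).round(4))
E
```

```text
top [327.15 259.37] 70.578125 [[ 0.5286 -0.0583  0.06  ]]
top [316.82 268.2 ] 54.5625 [[ 0.5056 -0.0329  0.06  ]]
top [277.91 268.49] 17.296875 [[0.5019 0.0647 0.06  ]]
top [304.21 272.87] 40.84375 [[ 0.493  -0.0016  0.06  ]]
top [290.57 273.06] 28.46875 [[0.4914 0.0326 0.06  ]]
```

View pics/top_c.png

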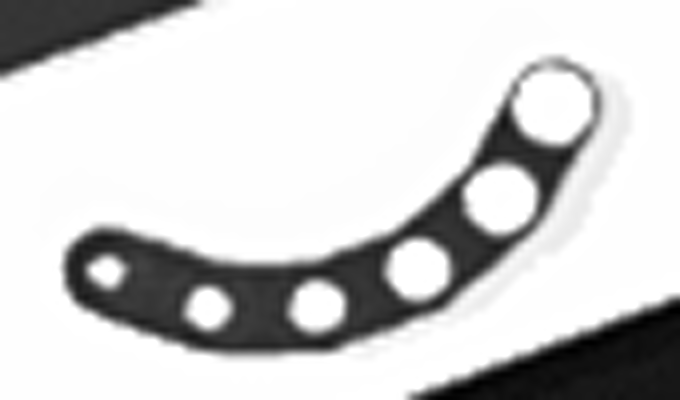

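View pics/scene_c.png

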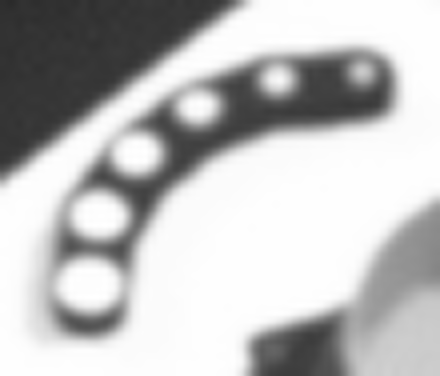

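```bash
python3 - <<'E'
from h import *
from scipy.optimize import least_squares
B=dict(top=(265,235,350,285),scene=(295,215,350,262))
D={}
for n,th in(("top",200),("scene",185)):
    im=cv2.imread(f"pics/{n}0.png",0);x0,y0,x1,y1=B[n];S=8
    u=cv2.resize(im[y0:y1,x0:x1],None,fx=S,fy=S,interpolation=cv2.INTER_CUBIC)
    L=[]
    for t in range(100,250,5):
        k,l,st,ce=cv2.connectedComponentsWithStats((u>t).astype('uint8'))
        for i in range(1,k):
            if 300<st[i,4]<8000 and st[i,2]<110:
                uv=(ce[i]+.5)/S-.5+[x0,y0]
                for e in L:
                    if np.hypot(*(e[0]-uv))<4: e.append(uv);break
                else: L.append([uv])
    P=[np.median(e,0) for e in L]
    P=np.array([p for p in P])
    P=plane(n,P,.06); P=P[np.argsort(-P[:,1])]; D[n]=P; print(n,P.round(4), np.hypot(*np.diff(P[:,:2],axis=0).T).round(4))
def mod(p):
    a=p[2]+np.deg2rad(1)*0+ (np.arange(6)-2.5)*34/98
    # bulge toward -hobx ; dot1 at +y
    return np.c_[p[0]-.098*np.cos(a), p[1]-.098*np.sin(a)]
for n in D:
    if len(D[n])==6:
        r=least_squares(lambda p:(mod(p)-D[n][:,:2]).ravel(),[.6,0,0]);print(n,r.x,np.sqrt(2*r.cost/6),mod(r.x).round(4).tolist())
E
```

```text
top [[ 0.502   0.0648  0.06  ]
 [ 0.4915  0.0326  0.06  ]
 [ 0.493  -0.0017  0.06  ]
 [ 0.5057 -0.0329  0.06  ]
 [ 0.5286 -0.0583  0.06  ]
 [ 0.5585 -0.074   0.06  ]] [0.0339 0.0343 0.0337 0.0342 0.0338]
scene [[ 0.5046  0.0642  0.06  ]
 [ 0.4948  0.0321  0.06  ]
 [ 0.6334  0.021   0.06  ]
 [ 0.4955 -0.0024  0.06  ]
 [ 0.5081 -0.0337  0.06  ]
 [ 0.5315 -0.0588  0.06  ]
 [ 0.5613 -0.075   0.06  ]] [0.0337 0.1391 0.1399 0.0337 0.0343 0.0339]
top [0.58882007 0.01923673 0.38729649] 0.00027463856404822133 [[0.5019, 0.0645], [0.4917, 0.0322], [0.4931, -0.0016], [0.5058, -0.0329], [0.5285, -0.058], [0.5584, -0.0739]]
```

```bash
python3 - <<'E'
from h import *
import station
print([k for k in dir(station) if not k.startswith('_')]); print(getattr(station,'hold_point_z',None))
print('pan',plane('top',[[283,195]],.113),'spice',plane('top',[[95,247]],.084),'glasses',plane('top',[[222,269],[372,201]],.1))
E
```

```text
['Unreachable', 'calibration', 'get_state', 'grab_frame', 'hold_point_z', 'job_done']
0.0188
pan [[0.67913938 0.05653231 0.113     ]] spice [[0.53944073 0.52416142 0.084     ]] glasses [[ 0.49549557  0.19851748  0.1       ]
 [ 0.67434028 -0.16278882  0.1       ]]
```

Call:
arm_command --fingers '[1,1,1,1,1,1,1,1]' --pt "0.01 -0.03 0" --pt "0.02 -0.045 0" --pt "0.02 -0.045 0" --pt "0.02 -0.045 0" --pt "0.02 -0.045 0" --pt "0.02 -0.045 0" --pt "0.02 -0.045 0" --pt "0.02 -0.045 0" --roll '[0,0,0,0,0,0,0,0]' --newtons 20

```text
t: 0.9
eef_pos: [0.39, 0.2795, 0.2201]
ee_rot: [3.133, -0.001, -0.36]
force: [1.2, 0.5, 0.5]
width: 0.0293
```

Call:
arm_command --fingers '[1,1,1,1,1,1,1,1]' --pt "0.02 -0.045 0" --pt "0.02 -0.045 0" --pt "0.02 -0.045 0" --pt "0.02 -0.04 0" --pt "0.015 -0.02 0" --pt "0 0 0" --pt "0 0 0" --pt "0 0 0" --roll '[0,0,0,0,0,0,0,0]'

```text
t: 1.7
eef_pos: [0.4847, 0.0735, 0.2194]
ee_rot: [3.133, 0.001, -0.366]
force: [0.3, -0.2, 0.4]
width: 0.0006
```

Call:
arm_command --fingers '[1,1,1,1,1,1,1,1]' --pt "0.01 -0.005 -0.03" --pt "0.009 -0.004 -0.03" --pt "0 0 -0.03" --pt "0 0 -0.03" --pt "0 0 -0.01" --pt "0 0 0" --pt "0 0 0" --pt "0 0 0" --roll '[0,0,0,0,0,0,0,0]'

```text
t: 2.5
eef_pos: [0.5042, 0.072, 0.0896]
ee_rot: [3.138, -0.004, -0.354]
force: [-0.2, 0.5, 0.0]
width: 0.0006
```

```bash
python3 - <<'E'
from h import *
s=get_state();print(s['eef_pos'],s['force'],s['t'])
for n,(a,b,c,d) in dict(top=(240,215,360,305),scene=(280,200,370,268)).items():
    cv2.imwrite(f"pics/{n}1.png",cv2.resize(grab_frame(n)[b:d,a:c],None,fx=6,fy=6,interpolation=cv2.INTER_CUBIC))
E
```

```text
[0.50421269 0.07202236 0.08958074] [-0.18811814  0.4875358   0.03972776] 2.5
```

View pics/scene1.png

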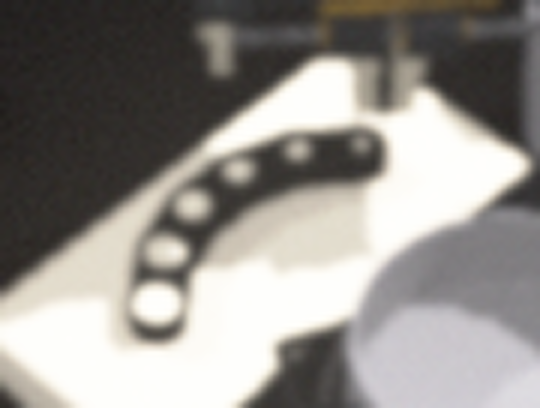

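View pics/top1.png

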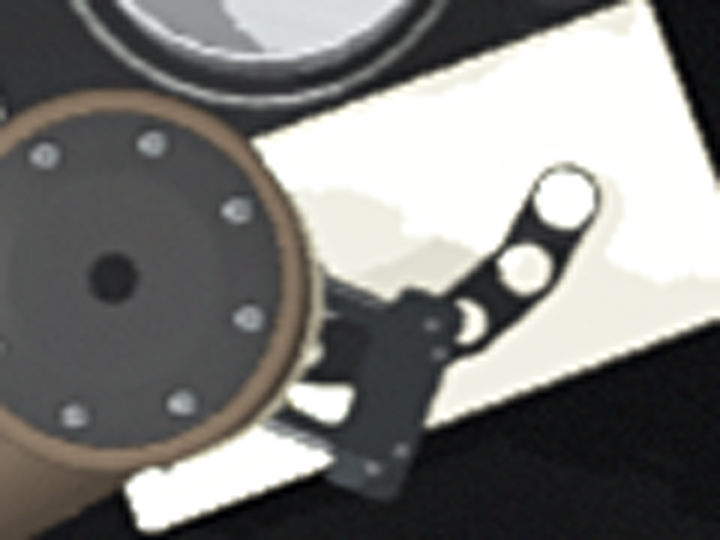

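The scene crop shows the shut fingertips at about (384,105), just short of dot 1 at (361,145). I'll check the tip's projection against the measured TCP.

```bash
python3 - <<'E'
from h import *
p=proj('scene',[[.5042,.0720,.0896],[.5033,.0645,.06]]);print((p-[280,200]+.5)*6)
p=proj('scene',[[.5133,.0645,.06],[.5033,.0745,.06],[.5033,.0645,.07]]);print((p-[280,200]+.5)*6)
E
```

```text
[[376.9752367   99.99477542]
 [361.31746636 141.87040742]]
[[369.47687218 154.81172837]
 [378.53721876 136.24562225]
 [361.91239727 128.90077887]]
```

Call:
arm_command --fingers '[1,1,1,1,1]' --pt "-0.001 -0.007 -0.015" --pt "0 0 -0.003" --pt "0 0 0" --pt "0 0 0" --pt "0 0 0" --roll '[0,0,0,0,0]'

```text
t: 3.1
eef_pos: [0.5061, 0.0662, 0.0757]
ee_rot: [-3.139, -0.01, -0.354]
force: [0.3, 0.2, -0.4]
width: 0.0005
```

Call:
arm_command --fingers '[1,1,1,1]' --pt "-0.0025 -0.0017 -0.006" --pt "0 0 -0.004" --pt "0 0 0" --pt "0 0 0" --roll '[0,0,0,0]'

```text
t: 3.5
eef_pos: [0.5036, 0.0647, 0.0655]
ee_rot: [-3.138, -0.011, -0.354]
force: [-0.5, -0.6, 0.1]
width: 0.0002
```

```bash
python3 - <<'E'
from h import *
s=get_state();print(s['eef_pos'],s['force'],s['t'])
cv2.imwrite("pics/scene2.png",cv2.resize(grab_frame('scene')[200:268,280:370],None,fx=6,fy=6,interpolation=cv2.INTER_CUBIC))
s=get_state();print(s['eef_pos'],s['force'],s['t'])
E
```

```text
[0.50363828 0.06473988 0.06549069] [-0.5412618  -0.64128841  0.05634624] 3.5
[0.50362894 0.06473465 0.06549333] [ 0.63046146 -0.60548026  0.3103616 ] 3.55
```

View pics/scene2.png

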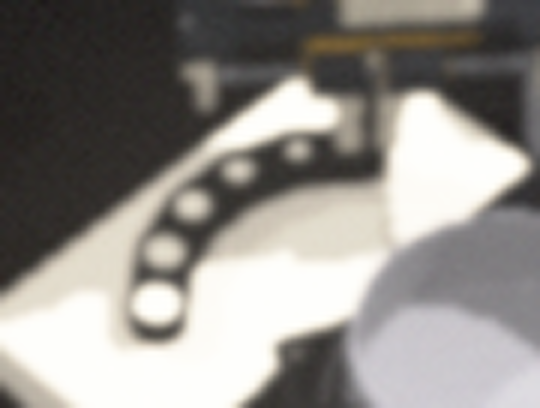

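Call:
arm_command --fingers '[1,1,1,1]' --pt "0 0 -0.003" --pt "0 0 -0.003" --pt "0 0 -0.003" --pt "0 0 0" --roll '[0,0,0,0]'

```text
t: 3.95
eef_pos: [0.504, 0.0649, 0.0561]
ee_rot: [-3.138, -0.011, -0.354]
force: [-0.6, -0.4, 4.0]
width: 0.0006
```

Call:
arm_command --fingers '[1,1]' --pt "0 0 0" --pt "0 0 0" --roll '[0,0]'

```text
t: 4.15
eef_pos: [0.504, 0.0649, 0.0563]
ee_rot: [-3.138, -0.011, -0.354]
force: [-2.4, -1.1, 3.6]
width: 0.0002
```

```bash
cat > w.py <<'E'
from h import *
import sys
c=np.array([.5901,.0188]);a=lambda i:.3873+(i-3.5)*34/98
f=lambda i:c-.098*np.array([np.cos(a(i)),np.sin(a(i))])
s=get_state();print(s['t'],s['eef_pos'].round(4),s['force'].round(2))
e=s['eef_pos'][:2];d=e-c;i0=3.5+(np.arctan2(-d[1],-d[0])-.3873)*98/34;print('i',i0.round(3),'r',np.hypot(*d).round(4))
i1=float(sys.argv[1]);p=e
for i in np.linspace(i0,i1,6)[1:]: print((f(i)-p).round(4),f(i).round(4));p=f(i)
E
python3 w.py 2
```

```text
4.15 [0.504  0.0649 0.0563] [-2.35 -1.06  3.55]
i 0.967 r 0.0977
[-0.0034 -0.0062] [0.5006 0.0587]
[-0.0026 -0.0065] [0.498  0.0522]
[-0.0022 -0.0067] [0.4958 0.0456]
[-0.0017 -0.0068] [0.4941 0.0387]
[-0.0012 -0.0069] [0.493  0.0318]
```

Call:
arm_command --fingers '[1,1,1,1,1,1,1]' --pt "-0.0034 -0.0062 0" --pt "-0.0026 -0.0065 0" --pt "-0.0022 -0.0067 0" --pt "-0.0017 -0.0068 0" --pt "-0.0012 -0.0069 0" --pt "0 0 0" --pt "0 0 0" --roll '[0,0,0,0,0,0,0]'

```text
t: 4.85
eef_pos: [0.4941, 0.0298, 0.0577]
ee_rot: [-3.134, -0.015, -0.354]
force: [0.4, 2.2, 2.9]
width: 0.0004
```

```bash
python3 w.py 2;python3 w.py 3
```

```text
4.85 [0.4941 0.0298 0.0577] [0.4  2.17 2.94]
i 2.054 r 0.0967
[-0.0013  0.0005] [0.4928 0.0304]
[0.     0.0004] [0.4928 0.0307]
[0.     0.0004] [0.4929 0.0311]
[0.     0.0004] [0.4929 0.0314]
[0.     0.0004] [0.493  0.0318]
4.85 [0.4941 0.0298 0.0577] [0.4  2.17 2.94]
i 2.054 r 0.0967
[-0.0018 -0.0063] [0.4922 0.0236]
[-0.0001 -0.0064] [0.4921 0.0172]
[ 0.0003 -0.0064] [0.4924 0.0107]
[ 0.0007 -0.0064] [0.4932 0.0043]
[ 0.0012 -0.0063] [ 0.4943 -0.002 ]
```

Call:
arm_command --fingers '[1,1,1,1,1,1,1]' --pt "-0.0018 -0.006 -0.0006" --pt "-0.0003 -0.0062 -0.0004" --pt "0.0002 -0.0062 -0.0004" --pt "0.0006 -0.0062 -0.0003" --pt "0.001 -0.0055 -0.0003" --pt "0 0 -0.0002" --pt "0 0 -0.0002" --roll '[0,0,0,0,0,0,0]'

```text
t: 5.55
eef_pos: [0.4938, -0.0026, 0.055]
ee_rot: [-3.134, -0.015, -0.354]
force: [0.1, 3.6, 4.3]
width: 0.0003
```

```bash
python3 w.py 4
```

```text
5.55 [ 0.4938 -0.0026  0.055 ] [0.08 3.6  4.33]
i 3.015 r 0.0986
[ 0.0023 -0.0063] [ 0.4961 -0.009 ]
[ 0.0021 -0.0064] [ 0.4982 -0.0153]
[ 0.0025 -0.0062] [ 0.5008 -0.0215]
[ 0.003 -0.006] [ 0.5037 -0.0275]
[ 0.0034 -0.0058] [ 0.5071 -0.0333]
```

Call:
arm_command --fingers '[1,1,1,1,1,1,1]' --pt "0.0023 -0.0062 0.0004" --pt "0.0021 -0.0062 0" --pt "0.0025 -0.0061 0" --pt "0.003 -0.006 0" --pt "0.0033 -0.0055 0" --pt "0 0 0" --pt "0 0 0" --roll '[0,0,0,0,0,0,0]'

```text
t: 6.25
eef_pos: [0.5071, -0.0355, 0.055]
ee_rot: [-3.135, -0.013, -0.354]
force: [-1.4, 2.7, 4.0]
width: 0.0004
```

```bash
python3 w.py 5; python3 - <<'E'
from h import *
cv2.imwrite("pics/scene3.png",cv2.resize(grab_frame('scene')[200:268,280:370],None,fx=6,fy=6,interpolation=cv2.INTER_CUBIC))
E
```

```text
6.25 [ 0.5071 -0.0355  0.055 ] [-1.36  2.69  4.03]
i 4.052 r 0.0992
[ 0.0047 -0.0046] [ 0.5118 -0.0401]
[ 0.004 -0.005] [ 0.5158 -0.0451]
[ 0.0044 -0.0047] [ 0.5202 -0.0499]
[ 0.0047 -0.0044] [ 0.5248 -0.0543]
[ 0.0049 -0.0041] [ 0.5298 -0.0584]
```

View pics/scene3.png

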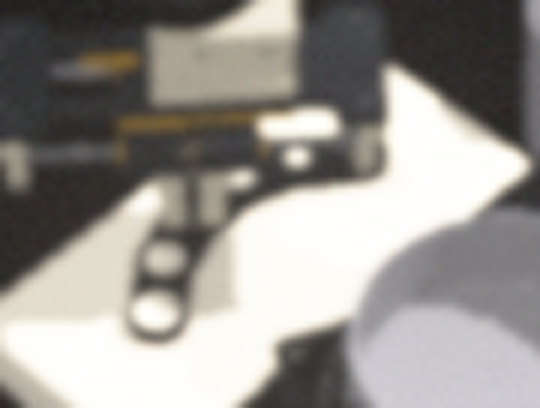

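Call:
arm_command --fingers '[1,1,1,1,1,1,1]' --pt "0.0047 -0.0045 0.0003" --pt "0.004 -0.0048 0" --pt "0.0043 -0.0045 0" --pt "0.0046 -0.0042 0" --pt "0.0045 -0.0037 0" --pt "0 0 0" --pt "0 0 0" --roll '[0,0,0,0,0,0,0]'

```text
t: 7.0
eef_pos: [0.5294, -0.0593, 0.0546]
ee_rot: [-3.137, -0.01, -0.354]
force: [-2.7, 2.1, 4.1]
width: 0.0003
```

```bash
python3 w.py 6
```

```text
7.0 [ 0.5294 -0.0593  0.0546] [-2.71  2.07  4.14]
i 5.008 r 0.0989
[ 0.006  -0.0032] [ 0.5355 -0.0626]
[ 0.0057 -0.0036] [ 0.5412 -0.0661]
[ 0.006  -0.0032] [ 0.5471 -0.0693]
[ 0.0062 -0.0027] [ 0.5533 -0.072 ]
[ 0.0063 -0.0023] [ 0.5596 -0.0743]
```

Call:
arm_command --fingers '[1,1,1,1,1,1,1]' --pt "0.006 -0.0032 0.0005" --pt "0.0057 -0.0035 0.0002" --pt "0.006 -0.0032 0.0002" --pt "0.006 -0.0027 0.0001" --pt "0.006 -0.0021 0.0001" --pt "0 0 0" --pt "0 0 0" --roll '[0,0,0,0,0,0,0]'

```text
t: 7.7
eef_pos: [0.5603, -0.0757, 0.0553]
ee_rot: [-3.138, -0.008, -0.355]
force: [-2.2, 1.6, 4.7]
width: 0.0003
```

```bash
python3 w.py 6; python3 - <<'E'
from h import *
im=grab_frame('scene');cv2.imwrite("pics/scene4.png",cv2.resize(im[200:268,280:370],None,fx=6,fy=6,interpolation=cv2.INTER_CUBIC))
cv2.imwrite("pics/top4.png",grab_frame('top'))
E
```

```text
7.7 [ 0.5603 -0.0757  0.0553] [-2.22  1.58  4.69]
i 6.031 r 0.0991
[0.0001 0.0011] [ 0.5604 -0.0746]
[-0.0002  0.0001] [ 0.5602 -0.0745]
[-0.0002  0.0001] [ 0.56   -0.0745]
[-0.0002  0.0001] [ 0.5598 -0.0744]
[-0.0002  0.0001] [ 0.5596 -0.0743]
```

View pics/scene4.png

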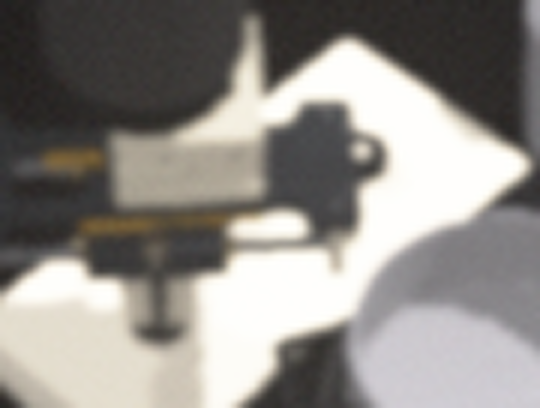

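View pics/top4.png

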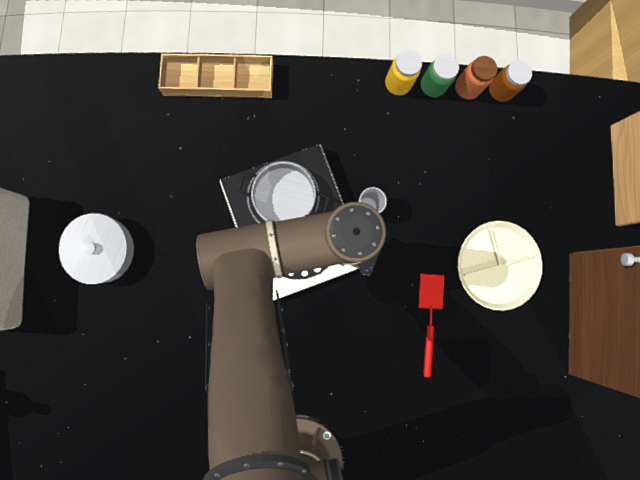

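The fingertips at about (158,305) in the crop cover dot 6, and the hob, pan and glasses look unmoved. I'll ease off slightly for a lighter hold.

Call:
arm_command --fingers '[1,1,1]' --pt "0 0.0006 0.0008" --pt "0 0 0" --pt "0 0 0" --roll '[0,0,0]'

```text
t: 8.1
eef_pos: [0.5604, -0.0753, 0.0566]
ee_rot: [-3.139, -0.01, -0.354]
force: [-1.6, -0.3, 2.7]
width: 0.0003
```

Call:
arm_command --fingers '[1,1,1]' --pt "0 0 0" --pt "0 0 0" --pt "0 0 0" --roll '[0,0,0]'

```text
t: 8.4
eef_pos: [0.5604, -0.0753, 0.0568]
ee_rot: [-3.138, -0.01, -0.353]
force: [-0.7, -0.8, 3.3]
width: 0.0008
```

```bash
python3 - <<'E'
from h import *
a=cv2.imread('pics/top0.png',0);b=cv2.imread('pics/top4.png',0)
print(cv2.phaseCorrelate(a[140:212,215:325].astype('float64'),b[140:212,215:325].astype('float64'),cv2.createHanningWindow((110,72),cv2.CV_64F)))
s=get_state();print(s['eef_pos'],s['force'],s['t']);job_done()
E
```

```text
((0.03640120574237926, -0.15119972957725025), 0.9516493112772545)
[ 0.56040539 -0.07527943  0.05677702] [-0.68912245 -0.80460125  3.2570833 ] 8.4
the job is handed in; nothing more can be done
```

I stroked the shut fingertips along the touch bar from dot 1 to dot 6 without lifting. I handed the job in at 8.4 s with the tips still resting on dot 6; no verdict is reported.

- **Touch:** At the end of each move, the fingertips read between 2.3 and 5.4 mm below the bar's untouched top, with an upward force of 2.7–4.7 N. The bar's stop is at 10 mm, about 7 N. At hand-in they were about 3 mm down at 3.3 N.
- **Position:** The measured tip was within about 2.5 mm of each dot's estimated centre, and under 1 mm from dot 6 at the end. In the scene camera the tips cover dot 6.
- **Surroundings:** The hob and pan moved about 0.15 pixel (under 0.5 mm) between the first and last top views, which is close to what I can measure. Nothing else appears to have moved.
- **Disagreement:** The two cameras placed the dots about 2.7 mm apart in x, so I used the average. The dot centres could therefore be off by a millimetre or two.

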